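# Sign off a packed carton on three push switches

## Robot

A 6-joint arm with a two-finger parallel gripper is mounted at the origin on the work surface. World frame = base frame: x ahead of the robot, y to its left, z up, the work surface at z = 0. Lengths are in m, angles in rad, forces in N, time in s.
With the tool pointing down it reaches from about 0.35 to 0.85 m from the base axis. Payload 8.1 kg.
Tool frame: the origin (TCP) lies between the finger pads; the fingertips stand 8 mm ahead of it and the grasp point (between the pads) lies 11 mm behind it (robot.tip_reach is the y of the fingertips in the tool frame, in m); y points along the fingers, z is the direction in which the jaws open and shut, and the axes are right-handed (so a half turn about y gives the same grasp; the last joint's range is limited). The gripper opens to 93 mm and grips with 3 to 60 N. Pads are 15 mm wide; open, the fingers measure 128 mm over their backs; the gripper's body (75 mm by 188 mm) begins 65 mm behind the grasp point.
Start: joints at [1.051, 0.13, 1.488, -0, 1.523, -0.085], TCP at [0.253, 0.544, 0.227] pointing down, gripper open.
Joint ranges: [-2.96, 2.96], [-0.89, 2.26], [0.02, 2.5], [-1.34, 4.48], [0, 2.73], [-2.66, 2.66]. Speed limits (rad/s): [2.39, 2.39, 2.79, 3.14, 3.14, 3.14].

## Interface

Orientations are given as a rotation vector (axis times angle).
In Python, from plant import robot gives the robot as it stands.
- The arm moves only by the tool carry_out, never from a script. Its argument "increments" is a list of rows, each an object with "linear": the shift along the tool's x, y, z in m, a list of three; "yaw": the turn about the tool's y in rad. A call has 1 to 5 rows; each row is the pose to reach, as a shift and turn from the pose measured when the call began, along the tool's axes at that moment; what a row does not reach only later rows make up. A row lasts 1/8 s, in which the tool goes at most 62.5 mm and 10.7 degrees, less where a joint would pass 70% of its speed; a pose out of reach is approached as far as the arm can. A call with a gripper value outside its range is refused whole. "gripper" is the opening, from 0 (shut) to 1 (fully open), set as the call begins (left out, the last holds). The fingers move at their own pace and stop on an object; "newtons" is the grip in N (left out, the last holds). Time passes only in rows, so rows that repeat a pose let the fingers close. It gives the time, the measured TCP pose, the force and the opening at its end, in the units of the state.
- robot.read_state(): the state, without advancing time (a new reading comes with each control period).
- robot.read_camera(name): name is "scene" or "top" or "wrist"; returns the picture (480x640x3 uint8, blue, green, red); there is no depth.
- robot.camera_params(name): a dict with "fov_y" (degrees; the focal length in pixels is half the picture's height over the tangent of half this angle, whatever the lens; pixels are square), "cx", "cy" (the principal point, pixels), "k1" (the pictures are not rectified: a ray, as slopes to the right and down, at radius r is drawn at 1 + k1 r^2 times it, then the intrinsics apply), "R" (3x3) and "t" (3): a world point X has camera coordinates R X + t. Camera axes: x right, y down, z forward; pixel columns grow to the right and rows downward; lengths in m; the calibration is good to about 2 mm. A picture is of the moment at which its call begins: read the wrist's pose just before it. camera_params takes no time and is no camera call; for the wrist camera it gives the pose at the moment of the call.
- robot.close_job(): hands the job in, once; it reports no verdict.
The state is a dict: "t": time; "q": joint angles; "dq": joint speeds; "joint_torque": joint torques, N m; "tool_pos": TCP position; "orientation": TCP orientation; "force": force on the tool from outside, world axes, zero at the start; "wrist_torque": the same for the moment, N m; "opening": finger opening in m.
Only numpy, scipy, OpenCV 4.12 (cv2) and the standard library are available. Lean on these libraries where they do the work, as an engineer would, in place of code of your own. Each camera call takes 0.05 s, during which the arm holds its last target.

## Task

The carton is packed, so sign it off on the three loose wireless switches on the packing bench: press the large square key (packed) first, then the long bar key (print label), then the small round key (collect), each fully down, where it stays. Press gently, and do not lift the switches or shove them along the bench; leave the stamp, glue stick, tape and parcel alone.

Things in the scene. Friction and masses are not known exactly. Their poses are not given: they have to be found in the camera images.
- square_box: Loose wireless push switch: a grey plastic box 70 x 70 mm, 30 mm high, 0.3 to 0.55 kg, on rubber feet, carrying a large square key 46 x 46 mm, black, in the middle of its top. Origin: centre of the underside; z up, x and y along the box's sides.
- square_key_top (a point): Centre of the top face of the square key; 50 mm above the bench while the key is up, moves down with it.
- square_key (a joint): How far the square key is pressed, in m: 0 up (20 mm proud of the box), 0.010 fully down (10 mm proud). It slides straight down against a steady resistance of about 2.5 N to a stop, and stays at the depth where it is left. The key's top is springy (1.6 N per mm, up to 8 mm): it gives about 1.6 mm before the key starts to slide, and goes on giving once the key is at its stop, so that 5 to 6 N there means fully down; it cannot be pulled back up.
- bar_box: Loose wireless push switch: a grey plastic box 70 x 70 mm, 30 mm high, 0.3 to 0.55 kg, on rubber feet, carrying a long narrow bar-shaped key 18 mm (box x) by 58 mm (box y), black, in the middle of its top. Origin: centre of the underside; z up, x and y along the box's sides.
- bar_key_top (a point): Centre of the top face of the bar key; 50 mm above the bench while the key is up, moves down with it.
- bar_key (a joint): How far the bar key is pressed, in m: 0 up (20 mm proud of the box), 0.010 fully down (10 mm proud). It slides straight down against a steady resistance of about 2.5 N to a stop, and stays at the depth where it is left. The key's top is springy (1.6 N per mm, up to 8 mm): it gives about 1.6 mm before the key starts to slide, and goes on giving once the key is at its stop, so that 5 to 6 N there means fully down; it cannot be pulled back up.
- round_box: Loose wireless push switch: a grey plastic box 70 x 70 mm, 30 mm high, 0.3 to 0.55 kg, on rubber feet, carrying a small round key 28 mm in diameter, black, in the middle of its top. Origin: centre of the underside; z up, x and y along the box's sides.
- round_key_top (a point): Centre of the top face of the round key; 50 mm above the bench while the key is up, moves down with it.
- round_key (a joint): How far the round key is pressed, in m: 0 up (20 mm proud of the box), 0.010 fully down (10 mm proud). It slides straight down against a steady resistance of about 2.5 N to a stop, and stays at the depth where it is left. The key's top is springy (1.6 N per mm, up to 8 mm): it gives about 1.6 mm before the key starts to slide, and goes on giving once the key is at its stop, so that 5 to 6 N there means fully down; it cannot be pulled back up.
- tape: Bystander: red roll of tape lying flat, 100 mm across, 48 mm high; origin at the centre of the underside.
- parcel: Bystander: small closed cardboard parcel, 80 x 120 x 50 mm high; origin at the centre of the underside.
- stamp: Bystander: wooden hand stamp standing on the bench between switches, 34 mm foot, 58 mm high; origin at the centre of the underside.
- glue_stick: Bystander: white glue stick standing on the bench between switches, 26 mm in diameter, 58 mm high; origin at the centre of the underside.
Mind the look-alikes: they are no part of the job. What is shaped like the round_box but brown is not meant.

How it is judged:
By the outcome, as a careful person would: the job done as asked, in the order asked, and still so for the second after the job is handed in, with the robot touching nothing.
It also fails if it takes over 48 s, if anything falls off the work surface, if the arm or the gripper's body presses on something with over 40 N, if the wrist force passes 120 N, or if a joint passes its speed limit or range.

## Working session

There is one attempt and no reset: what is moved stays moved. The work goes in short steps, Python scripts to look and compute and a tool call to move; the robot and the scene stay as the last step left them, time stands still between calls to the robot, and variables do not carry over. Pictures are saved under pics/ and viewed, and the job is handed in when it is done.

Besides the shell and the picture viewer there is one more tool, called after ">>>" as a command line: name --argument value ..., lists and objects as JSON in quotes. carry_out: Moves the arm, as the interface text tells. Its arguments: {"type":"object","properties":{"increments":{"type":"array","items":{"type":"object","properties":{"linear":{"type":"array","items":{"type":"number"}},"yaw":{"type":"number"}}}},"gripper":{"type":"number"},"newtons":{"type":"number"}},"required":["increments"]}

```bash
mkdir -p pics; ls
python3 - <<'E'
from plant import robot
import cv2
s=robot.read_state();print(s)
for n in("scene","top"):
    p=robot.camera_params(n);print(n,p)
    cv2.imwrite(f"pics/{n}0.png",robot.read_camera(n))
print(robot.tip_reach)
E
```

```text
pics
{'t': 0.0, 'q': array([ 1.05059865e+00,  1.31138655e-01,  1.48930242e+00,  2.11979031e-06,
        1.52301966e+00, -8.54147265e-02]), 'dq': array([-0.00080446, -0.00159617, -0.00136131,  0.00079515,  0.00074416,
       -0.00040885]), 'joint_torque': array([-4.60366700e-04, -5.59836960e+01, -4.91764140e+01,  7.69385858e-02,
        3.53265507e-02, -6.59703051e-05]), 'tool_pos': array([0.25242907, 0.54368345, 0.2255882 ]), 'orientation': array([-1.54555492,  0.34151618, -0.34063206]), 'force': array([-0.29767634,  0.4478082 ,  0.38221787]), 'wrist_torque': array([ 0.03431583,  0.01028904, -0.00100609]), 'opening': 0.09306859769940364}
scene {'fov_y': 47.519286769616, 'cx': 316.85647835738143, 'cy': 243.44678897520382, 'k1': -0.05555944734495474, 'R': array([[-0.40459428,  0.91444446, -0.00973705],
       [ 0.57061066,  0.24411652, -0.78409859],
       [-0.71463763, -0.32279786, -0.6205599 ]]), 't': array([ 0.23654326, -0.27904411,  1.35331374])}
top {'fov_y': 45.21379684636244, 'cx': 324.966549989426, 'cy': 230.31817989962622, 'k1': -0.09390811230684327, 'R': array([[ 0.01309308, -0.99951876, -0.02812152],
       [-0.9962606 , -0.01063805, -0.08574174],
       [ 0.08540132,  0.02913898, -0.99592045]]), 't': array([0.01744786, 0.56726645, 1.03155729])}
0.008
```

View pics/scene0.png

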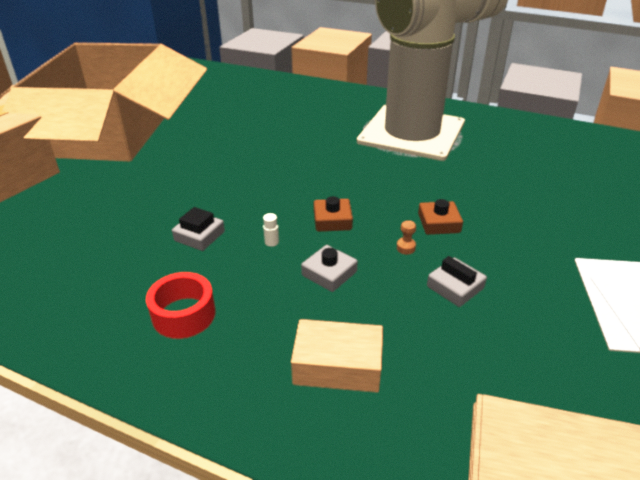

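View pics/top0.png

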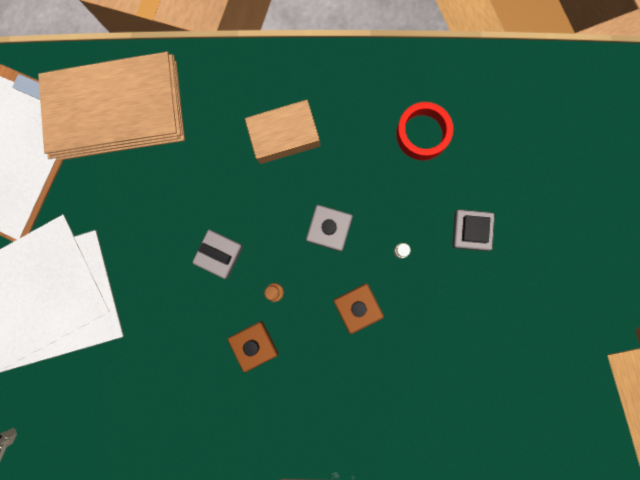

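Scene and top show grey boxes with the square key at top (476,230), bar at (215,253) and round at (329,227). The brown look-alikes are at (359,309) and (251,347), the stamp at (274,292) and the glue stick at (402,250). Next I'll measure them in both views.

```bash
cat > h.py <<'E'
import numpy as np, cv2
def K(p,h=480):
    f=h/2/np.tan(np.radians(p['fov_y'])/2); return f
def ray(p,uv):
    f=K(p); d=np.array([(uv[0]-p['cx'])/f,(uv[1]-p['cy'])/f]); x=d.copy()
    for _ in range(20): x=d/(1+p['k1']*(x@x))
    R=np.array(p['R']);t=np.array(p['t'])
    return -R.T@t, R.T@np.array([x[0],x[1],1])
def onz(p,uv,z):
    c,d=ray(p,uv); return c+d*(z-c[2])/d[2]
def proj(p,X):
    f=K(p);c=np.array(p['R'])@X+np.array(p['t']);x=c[:2]/c[2];x=x*(1+p['k1']*(x@x));return x*f+[p['cx'],p['cy']]
def tri(ra,rb):
    A=np.zeros((3,3));b=np.zeros(3);
    for c,d in(ra,rb):
        d=d/np.linalg.norm(d);M=np.eye(3)-np.outer(d,d);A+=M;b+=M@c
    return np.linalg.solve(A,b)
E
python3 - <<'E'
from h import *
from plant import robot
seeds={'top':dict(square=(476,230),bar=(215,253),round=(329,227)),'scene':dict(square=(197,220),bar=(459,270),round=(330,257))}
for n in('top','scene'):
    p=robot.camera_params(n);im=cv2.imread(f'pics/{n}0.png')
    hsv=cv2.cvtColor(im,cv2.COLOR_BGR2HSV)
    for k,(u,v) in seeds[n].items():
        w=38 if n=='top' else 32
        sub=np.zeros(im.shape[:2],np.uint8);sub[v-w:v+w,u-w:u+w]=255
        blk=((hsv[...,2]<75)&(hsv[...,1]<110)).astype(np.uint8)*255&sub
        box=((hsv[...,1]<90)).astype(np.uint8)*255&sub
        for nm,m,z in(('key',blk,.05),('box',box,.03)):
            cs,_=cv2.findContours(m,cv2.RETR_EXTERNAL,cv2.CHAIN_APPROX_NONE)
            cs=[c for c in cs if cv2.contourArea(c)>40]
            if not cs: print(n,k,nm,'none');continue
            c=min(cs,key=lambda c:abs(cv2.pointPolygonTest(c,(u,v),True)) if cv2.pointPolygonTest(c,(u,v),True)<0 else -1)
            P=np.array([onz(p,q,z)[:2] for q in c[:,0].astype(float)],np.float32)
            r=cv2.minAreaRect(P);print(n,k,nm,cv2.boundingRect(c),np.round(r[0],4),np.round(r[1],4),round(r[2],1))
for n in('top','scene'):
    im=cv2.imread(f'pics/{n}0.png')
    t=[cv2.resize(im[v-30:v+30,u-30:u+30],(260,260),interpolation=cv2.INTER_NEAREST) for u,v in seeds[n].values()]
    cv2.imwrite(f'pics/z_{n}.png',np.hstack(t))
E
```

```text
top square key (462, 216, 28, 27) [ 0.5705 -0.2454] [0.0471 0.0448] 85.2
top square box (452, 209, 43, 42) [ 0.5706 -0.2461] [0.0739 0.072 ] 85.4
top bar key (197, 242, 34, 22) [0.5218 0.2227] [0.0608 0.0166] 65.7
top bar box (192, 229, 51, 50) [0.5208 0.2212] [0.0738 0.0713] 65.7
top round key (322, 220, 14, 15) [0.5709 0.0172] [0.0241 0.0241] 45.6
top round box (306, 205, 47, 47) [0.572  0.0169] [0.0715 0.0716] 74.1
scene square key (179, 207, 35, 26) [ 0.5835 -0.238 ] [0.0605 0.0606] 85.3
scene square box (171, 208, 53, 43) [ 0.5816 -0.2398] [0.0989 0.1006] 85.3
scene bar key (442, 256, 34, 29) [0.5355 0.2251] [0.0658 0.0335] 63.4
scene bar box (427, 257, 60, 45) [0.5361 0.2232] [0.087  0.0933] 65.8
scene round key (322, 248, 15, 18) [0.5852 0.0226] [0.0439 0.0231] 22.3
scene round box (301, 244, 57, 45) [0.5872 0.0233] [0.0856 0.0898] 74.2
```

```bash
python3 -c "
import cv2,numpy as np
cv2.imwrite('pics/z.png',np.vstack([cv2.imread('pics/z_top.png'),cv2.imread('pics/z_scene.png')]))"
```

```text
(no output)
```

View pics/z.png

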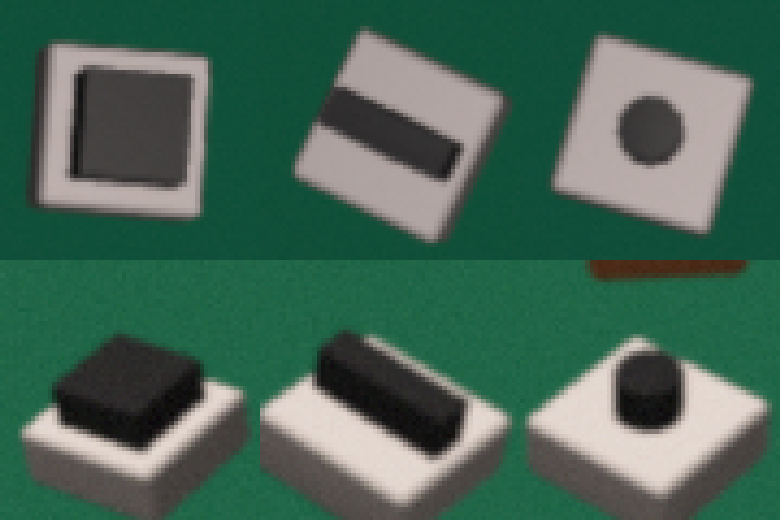

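```bash
cat >> h.py <<'E'
from scipy.spatial.transform import Rotation as Ro
def shift(s,X):
    R=Ro.from_rotvec(s['orientation']).as_matrix(); return R.T@(np.array(X)-s['tool_pos'])
T=dict(square=(.570,-.2472),bar=(.5205,.2215),round=(.5715,.017))
E
python3 - <<'E'
from h import *
from plant import robot
s=robot.read_state();print(Ro.from_rotvec(s['orientation']).as_matrix().round(3))
p=robot.camera_params('scene')
for k,v in T.items(): print(k,proj(p,np.array([*v,.05])).round(1), shift(s,[*v,.12]).round(4))
E
```

```text
[[ 0.907 -0.001  0.421]
 [-0.421 -0.001  0.907]
 [-0.    -1.    -0.002]]
square [196.3 214.3] [ 0.6212  0.1066 -0.5834]
bar [457.8 263.7] [ 0.3788  0.106  -0.1792]
round [329.1 250.7] [ 0.5112  0.1062 -0.3432]
```

>>> carry_out --increments '[{"linear": [0.04, 0.005, -0.0375]}, {"linear": [0.08, 0.01, -0.075]}, {"linear": [0.12, 0.015, -0.1125]}, {"linear": [0.16, 0.02, -0.15]}, {"linear": [0.2, 0.03, -0.1875]}]' --gripper 0 --newtons 10

```text
$.increments[0]: bad value
```

>>> carry_out --increments '[{"linear": [0.04, 0.0, -0.0375]}, {"linear": [0.08, 0.0, -0.075]}, {"linear": [0.12, 0.0, -0.1125]}, {"linear": [0.16, 0.0, -0.15]}, {"linear": [0.2, 0.0, -0.1875]}]'

```text
$.increments[0]: bad value
```

Run:
```python
from h import *
from plant import robot
s=robot.read_state();print(s['t'],s['tool_pos'],s['opening'],shift(s,[*T['square'],.12]).round(4))
p=robot.camera_params('wrist');cv2.imwrite('pics/w1.png',robot.read_camera('wrist'));print(p)
for k,v in T.items(): print(k,proj(p,np.array([*v,.05])).round(1))
```

```text
0.1 [0.25246525 0.54373823 0.22569908] 0.09293331134847263 [ 0.6212  0.1066 -0.5834]
{'fov_y': 65.65351988080326, 'cx': 314.58867043851166, 'cy': 243.20504434405564, 'k1': -0.07733792691229159, 'R': array([[ 0.42208719,  0.90655386, -0.00158344],
       [ 0.8741216 , -0.40652262,  0.26580216],
       [ 0.24032027, -0.11357581, -0.9640263 ]]), 't': array([-0.60059877, -0.03008578,  0.39090104])}
square [-26.1 582.6]
bar [172.3 518.1]
round [ 78.1 570.3]
```

View pics/w1.png

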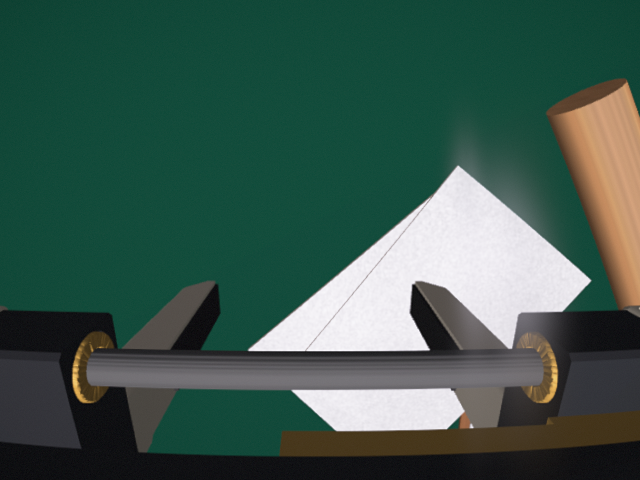

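The move was refused because it had no yaw value, so nothing has moved. The wrist view shows only bench, paper and a wooden cylinder at the right (590,190), away from my path.

>>> carry_out --increments '[{"linear": [0.04, 0.005, -0.0375], "yaw": 0}, {"linear": [0.08, 0.01, -0.075], "yaw": 0}, {"linear": [0.12, 0.015, -0.1125], "yaw": 0}, {"linear": [0.16, 0.02, -0.15], "yaw": 0}, {"linear": [0.2, 0.03, -0.1875], "yaw": 0}]' --gripper 0 --newtons 10

```text
t: 0.78
tool_pos: [0.3554, 0.2879, 0.1961]
orientation: [-1.545, 0.341, -0.341]
force: [0.7, 0.8, -0.3]
opening: 0.0474
```

>>> carry_out --increments '[{"linear": [0.04, 0.0, -0.0375], "yaw": 0}, {"linear": [0.08, 0.0, -0.075], "yaw": 0}, {"linear": [0.12, 0.0, -0.1125], "yaw": 0}, {"linear": [0.16, 0.0, -0.15], "yaw": 0}, {"linear": [0.2, 0.0, -0.1875], "yaw": 0}]'

```text
t: 1.4
tool_pos: [0.4582, 0.0319, 0.1963]
orientation: [-1.544, 0.34, -0.341]
force: [0.9, 0.2, -0.0]
opening: 0.0008
```

```bash
cat > look.py <<'E'
import sys
from h import *
from plant import robot
s=robot.read_state();print(s['t'],s['tool_pos'].round(4),s['force'].round(2),s['opening'])
print(Ro.from_rotvec(s['orientation']).as_matrix().round(3))
for k in T: print(k,shift(s,[*T[k],.12]).round(4))
if len(sys.argv)>1:
    p=robot.camera_params('wrist');cv2.imwrite(f'pics/{sys.argv[1]}.png',robot.read_camera('wrist'))
    for k,v in T.items(): print(k,proj(p,np.array([*v,.05])).round(1))
E
python3 look.py w2
```

```text
1.4 [0.4582 0.0319 0.1963] [ 0.89  0.18 -0.04] 0.0008403387389198679
[[ 0.907  0.     0.421]
 [-0.421 -0.001  0.907]
 [ 0.001 -1.    -0.   ]]
square [ 0.2189  0.0766 -0.2061]
bar [-0.0233  0.0762  0.1982]
round [0.109  0.0764 0.0342]
square [116.9 435.6]
bar [545.3 205.6]
round [350.1 346.5]
```

View pics/w2.png

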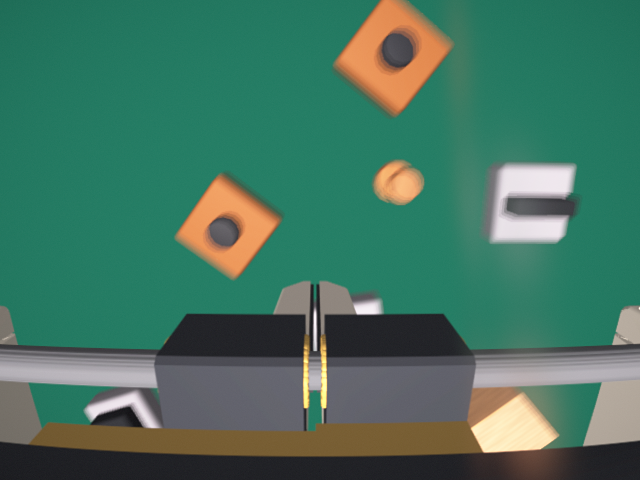

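The wrist view, slightly motion-blurred, shows the bar key at (540,206), against (545,206) predicted. The square key is at about (120,425), against (117,436). Going on to the square.

>>> carry_out --increments '[{"linear": [0.04, 0.01, -0.0375], "yaw": 0}, {"linear": [0.08, 0.02, -0.075], "yaw": 0}, {"linear": [0.12, 0.03, -0.1125], "yaw": 0}, {"linear": [0.16, 0.04, -0.15], "yaw": 0}, {"linear": [0.2, 0.05, -0.1875], "yaw": 0}]'

```text
t: 2.08
tool_pos: [0.5621, -0.2298, 0.147]
orientation: [-1.547, 0.342, -0.345]
force: [-0.2, -0.1, 1.5]
opening: 0.0008
```

```bash
python3 look.py
```

```text
2.075 [ 0.5621 -0.2298  0.147 ] [-0.25 -0.06  1.54] 0.0008100787867224081
[[ 0.906  0.001  0.424]
 [-0.424 -0.004  0.906]
 [ 0.003 -1.    -0.003]]
square [ 0.0145  0.0271 -0.0123]
bar [-0.229   0.0251  0.3913]
round [-0.0961  0.026   0.2277]
```

>>> carry_out --increments '[{"linear": [0.0145, 0.02, -0.0125], "yaw": 0}, {"linear": [0.0145, 0.05, -0.0125], "yaw": 0}, {"linear": [0.0145, 0.065, -0.0125], "yaw": 0}, {"linear": [0.0145, 0.065, -0.0125], "yaw": 0}, {"linear": [0.0145, 0.065, -0.0125], "yaw": 0}]'

```text
t: 2.7
tool_pos: [0.5707, -0.2475, 0.0834]
orientation: [-1.548, 0.34, -0.346]
force: [0.4, 0.1, 0.2]
opening: 0.0003
```

```bash
python3 look.py
python3 - <<'E'
from plant import robot
import cv2
cv2.imwrite('pics/s1.png',cv2.resize(robot.read_camera('scene')[150:290,120:310],None,fx=4,fy=4))
E
```

```text
2.7 [ 0.5707 -0.2475  0.0834] [0.39 0.07 0.25] 0.0002580344850892959
[[ 0.906  0.003  0.423]
 [-0.423 -0.005  0.906]
 [ 0.005 -1.    -0.003]]
square [-0.0006 -0.0366 -0.0002]
bar [-0.2438 -0.0391  0.4035]
round [-0.111  -0.0379  0.2398]
```

View pics/s1.png

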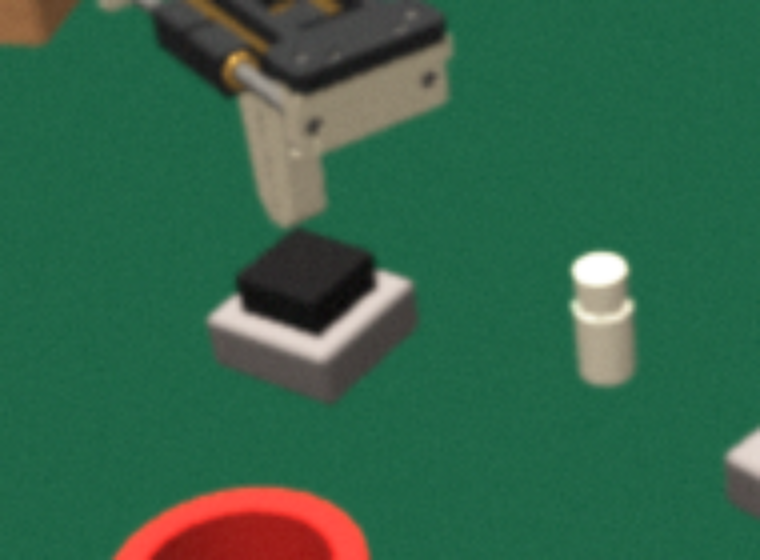

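The fingertips are about 25 mm above the square key, over its centre. Next I descend slowly in short steps.

>>> carry_out --increments '[{"linear": [0, 0.008, 0], "yaw": 0}, {"linear": [0, 0.016, 0], "yaw": 0}, {"linear": [0, 0.022, 0], "yaw": 0}, {"linear": [0, 0.025, 0], "yaw": 0}, {"linear": [0, 0.027, 0], "yaw": 0}]'

```text
t: 3.38
tool_pos: [0.5708, -0.2476, 0.0565]
orientation: [-1.548, 0.34, -0.346]
force: [-2.4, 1.1, 2.3]
opening: 0.0002
```

>>> carry_out --increments '[{"linear": [0, 0.001, 0], "yaw": 0}, {"linear": [0, 0.0025, 0], "yaw": 0}, {"linear": [0, 0.004, 0], "yaw": 0}, {"linear": [0, 0.0055, 0], "yaw": 0}, {"linear": [0, 0.007, 0], "yaw": 0}]'

```text
t: 4.0
tool_pos: [0.5709, -0.2478, 0.0495]
orientation: [-1.548, 0.34, -0.346]
force: [-0.6, 1.0, 2.0]
opening: 0.0005
```

>>> carry_out --increments '[{"linear": [0, 0.001, 0], "yaw": 0}, {"linear": [0, 0.002, 0], "yaw": 0}, {"linear": [0, 0.003, 0], "yaw": 0}, {"linear": [0, 0.004, 0], "yaw": 0}, {"linear": [0, 0.004, 0], "yaw": 0}]'

```text
t: 4.62
tool_pos: [0.5709, -0.2478, 0.0456]
orientation: [-1.548, 0.34, -0.346]
force: [-3.4, 2.2, 4.3]
opening: 0.0002
```

```bash
cat > f.py <<'E'
from plant import robot
import numpy as np
F=[]
for i in range(4):
    s=robot.read_state();F.append(s['force']);robot.read_camera('top')
print(s['t'],s['tool_pos'].round(4),np.round(F,2).tolist(),np.mean(F,0).round(2))
E
python3 f.py
```

```text
4.775 [ 0.571  -0.2478  0.0456] [[-3.39, 2.16, 4.32], [-1.57, 1.09, 3.65], [-2.13, 0.85, 4.69], [-2.21, 1.07, 4.53]] [-2.32  1.29  4.3 ]
```

>>> carry_out --increments '[{"linear": [0, 0.0005, 0], "yaw": 0}, {"linear": [0, 0.001, 0], "yaw": 0}, {"linear": [0, 0.001, 0], "yaw": 0}]'

```text
t: 5.2
tool_pos: [0.571, -0.2478, 0.0447]
orientation: [-1.548, 0.34, -0.346]
force: [-2.4, 1.9, 6.2]
opening: 0.0005
```

```bash
python3 f.py
```

```text
5.35 [ 0.571  -0.2478  0.0447] [[-2.37, 1.92, 6.19], [-2.82, 2.15, 5.78], [-3.07, 1.65, 5.46], [-2.56, 1.78, 5.64]] [-2.7   1.88  5.77]
```

Measured 5.8 N at the expected depth, so the square key is at its stop. Lifting straight up.

>>> carry_out --increments '[{"linear": [0, -0.004, 0], "yaw": 0}, {"linear": [0, -0.012, 0], "yaw": 0}, {"linear": [0, -0.03, 0], "yaw": 0}, {"linear": [0, -0.06, 0], "yaw": 0}, {"linear": [0, -0.095, 0], "yaw": 0}]'

```text
t: 6.02
tool_pos: [0.5706, -0.2472, 0.1414]
orientation: [-1.548, 0.34, -0.346]
force: [0.0, -0.0, 0.3]
opening: 0.0007
```

```bash
sed -i 's/bar=(.5205,.2215)/bar=(.522,.223)/' h.py; python3 look.py;  python3 - <<'E'
from plant import robot
import cv2
cv2.imwrite('pics/s2.png',cv2.resize(robot.read_camera('scene')[150:290,120:310],None,fx=4,fy=4))
E
```

```text
6.025 [ 0.5706 -0.2472  0.1414] [ 0.   -0.    0.27] 0.0006536976858334824
[[ 0.906  0.003  0.423]
 [-0.423 -0.005  0.906]
 [ 0.005 -1.    -0.003]]
square [-0.0006  0.0214 -0.0001]
bar [-0.2431  0.0188  0.4056]
round [-0.1111  0.02    0.2399]
```

View pics/s2.png

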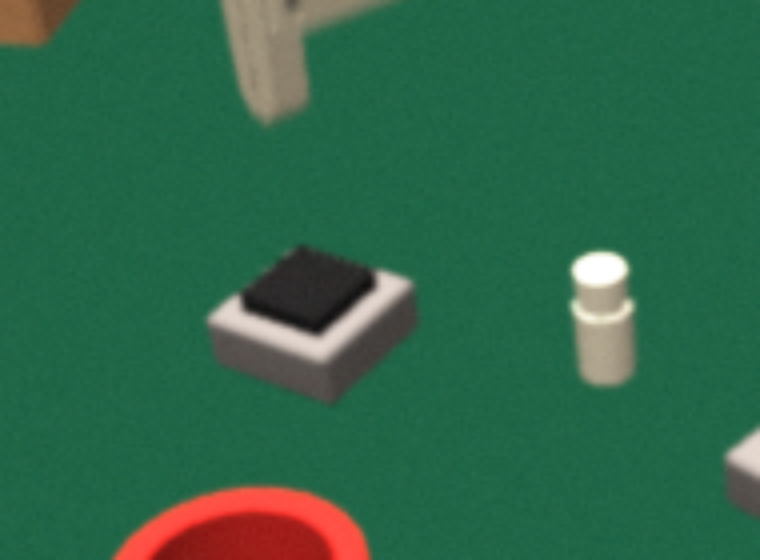

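The square key is visibly down (now low, 10 mm proud) and its box has not moved. Next to the bar key; the fingers already lie along the bar.

>>> carry_out --increments '[{"linear": [-0.027, 0, 0.045], "yaw": 0}, {"linear": [-0.054, 0, 0.09], "yaw": 0}, {"linear": [-0.081, 0, 0.135], "yaw": 0}, {"linear": [-0.108, 0, 0.18], "yaw": 0}, {"linear": [-0.135, 0, 0.225], "yaw": 0}]'

```text
t: 6.7
tool_pos: [0.5463, 0.0139, 0.1465]
orientation: [-1.55, 0.332, -0.354]
force: [0.5, -0.3, 1.0]
opening: 0.0011
```

>>> carry_out --increments '[{"linear": [-0.027, 0, 0.045], "yaw": 0}, {"linear": [-0.054, 0, 0.09], "yaw": 0}, {"linear": [-0.081, 0, 0.135], "yaw": 0}, {"linear": [-0.105, 0, 0.175], "yaw": 0}, {"linear": [-0.108, 0, 0.18], "yaw": 0}]'

```text
t: 7.32
tool_pos: [0.5244, 0.2256, 0.1453]
orientation: [-1.549, 0.329, -0.352]
force: [0.1, -1.2, 0.5]
opening: 0.0005
```

```bash
python3 look.py
```

```text
7.325 [0.5244 0.2256 0.1453] [ 0.08 -1.25  0.51] 0.0004969328790774745
[[ 0.907  0.013  0.42 ]
 [-0.42  -0.008  0.907]
 [ 0.016 -1.    -0.002]]
square [ 0.2396  0.0297 -0.4098]
bar [-0.0015  0.0253 -0.0033]
round [ 0.13    0.0276 -0.1695]
```

>>> carry_out --increments '[{"linear": [-0.002, 0.02, -0.003], "yaw": 0}, {"linear": [-0.0025, 0.045, -0.003], "yaw": 0}, {"linear": [-0.0025, 0.062, -0.003], "yaw": 0}, {"linear": [-0.0025, 0.062, -0.003], "yaw": 0}, {"linear": [-0.0025, 0.062, -0.003], "yaw": 0}]'

```text
t: 7.95
tool_pos: [0.5222, 0.223, 0.0839]
orientation: [-1.548, 0.329, -0.353]
force: [0.6, -0.1, 0.5]
opening: 0.0006
```

```bash
python3 look.py w3
python3 - <<'E'
from plant import robot
from h import *
im=robot.read_camera('scene')
p=robot.camera_params('scene')
s=robot.read_state();tip=s['tool_pos']+.008*Ro.from_rotvec(s['orientation']).as_matrix()[:,1]
print('tip',tip,proj(p,tip))
a=cv2.resize(im[200:320,400:520],None,fx=4.5,fy=4.5)
cv2.imwrite('pics/s3.png',a)
t=robot.read_camera('top');cv2.imwrite('pics/t3.png',t[150:350,100:400].repeat(2,0).repeat(2,1))
E
```

```text
7.95 [0.5222 0.223  0.0839] [ 0.65 -0.06  0.48] 0.0005991528497564261
[[ 0.907  0.014  0.421]
 [-0.421 -0.008  0.907]
 [ 0.016 -1.    -0.001]]
square [ 0.2418 -0.0318 -0.4065]
bar [ 0.0004 -0.0361 -0.0002]
round [ 0.132  -0.0338 -0.1662]
square [-108.5  504.5]
bar [311.7 279.2]
round [ 73.9 453.4]
tip [0.52274474 0.2234217  0.07649601] [461.1837905  252.15932613]
```

View pics/s3.png

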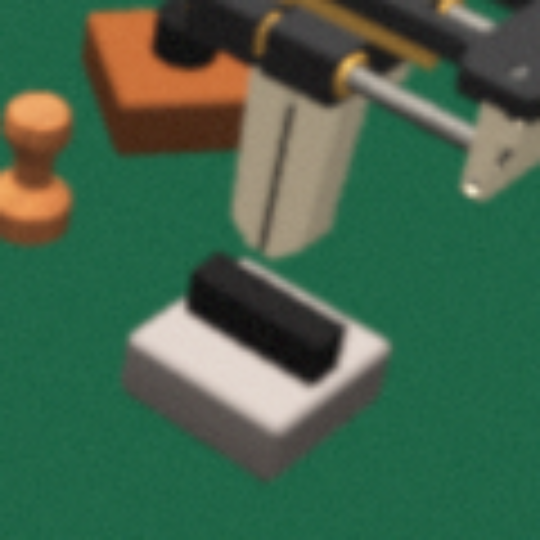

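View pics/w3.png

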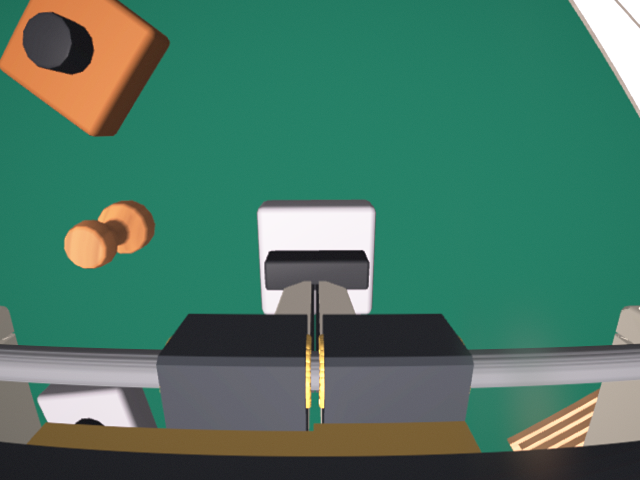

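In the wrist view the bar's top face is centred near (317,277), against (312,279) predicted, so it is within 3 mm along the bar and 1 mm across. Pressing.

>>> carry_out --increments '[{"linear": [-0.0001, 0.008, 0.001], "yaw": 0}, {"linear": [-0.0003, 0.016, 0.002], "yaw": 0}, {"linear": [-0.0004, 0.022, 0.002], "yaw": 0}, {"linear": [-0.0004, 0.025, 0.002], "yaw": 0}, {"linear": [-0.0004, 0.026, 0.002], "yaw": 0}]'

```text
t: 8.72
tool_pos: [0.5232, 0.2253, 0.0581]
orientation: [-1.548, 0.328, -0.353]
force: [-0.2, -0.2, 1.0]
opening: 0.0006
```

>>> carry_out --increments '[{"linear": [0, 0.001, 0], "yaw": 0}, {"linear": [0, 0.0025, 0], "yaw": 0}, {"linear": [-0.0001, 0.004, 0], "yaw": 0}, {"linear": [-0.0001, 0.0055, 0], "yaw": 0}, {"linear": [-0.0001, 0.007, 0], "yaw": 0}]'

```text
t: 9.35
tool_pos: [0.5234, 0.2253, 0.0512]
orientation: [-1.548, 0.328, -0.353]
force: [-0.3, 0.1, 2.5]
opening: 0.0004
```

```bash
python3 f.py
```

```text
9.5 [0.5233 0.2253 0.0511] [[-0.32, 0.06, 2.55], [1.37, 1.09, 2.25], [-0.35, -0.44, 2.4], [0.51, -0.19, 1.13]] [0.3  0.13 2.08]
```

>>> carry_out --increments '[{"linear": [0, 0.0015, 0], "yaw": 0}, {"linear": [0, 0.003, 0], "yaw": 0}, {"linear": [0, 0.0045, 0], "yaw": 0}, {"linear": [-0.0001, 0.0055, 0], "yaw": 0}, {"linear": [-0.0001, 0.0055, 0], "yaw": 0}]'

```text
t: 10.18
tool_pos: [0.5234, 0.2254, 0.0457]
orientation: [-1.548, 0.328, -0.353]
force: [-0.7, 0.9, 3.9]
opening: 0.0004
```

```bash
python3 f.py
```

```text
10.325 [0.5234 0.2254 0.0458] [[-0.74, 0.86, 3.85], [-1.03, 0.29, 3.55], [-1.11, 0.28, 3.59], [-1.54, 0.13, 3.58]] [-1.1   0.39  3.64]
```

>>> carry_out --increments '[{"linear": [0, 0.0005, 0], "yaw": 0}, {"linear": [0, 0.001, 0], "yaw": 0}, {"linear": [0, 0.0013, 0], "yaw": 0}, {"linear": [0, 0.0013, 0], "yaw": 0}]'

```text
t: 10.88
tool_pos: [0.5234, 0.2254, 0.0446]
orientation: [-1.548, 0.328, -0.353]
force: [-1.8, -0.5, 6.0]
opening: 0.0005
```

```bash
python3 f.py
```

```text
11.025 [0.5234 0.2254 0.0446] [[-1.85, -0.46, 6.04], [-2.14, -0.59, 5.63], [-2.31, -0.39, 6.46], [-2.17, -0.37, 5.82]] [-2.12 -0.45  5.98]
```

Measured 6.0 N at the stop depth. Lifting.

>>> carry_out --increments '[{"linear": [0, -0.004, 0], "yaw": 0}, {"linear": [0, -0.012, 0], "yaw": 0}, {"linear": [0.0004, -0.03, 0], "yaw": 0}, {"linear": [0.001, -0.06, 0], "yaw": 0}, {"linear": [0.0015, -0.095, 0], "yaw": 0}]'

```text
t: 11.7
tool_pos: [0.5231, 0.2253, 0.1411]
orientation: [-1.548, 0.328, -0.353]
force: [0.8, 0.5, -0.1]
opening: 0.0004
```

```bash
python3 look.py;  python3 - <<'E'
from plant import robot
import cv2
cv2.imwrite('pics/s4.png',cv2.resize(robot.read_camera('scene')[200:320,280:520],None,fx=3.3,fy=3.3))
E
```

```text
11.7 [0.5231 0.2253 0.1411] [ 0.78  0.51 -0.06] 0.00043720886299912157
[[ 0.907  0.015  0.42 ]
 [-0.42  -0.007  0.907]
 [ 0.016 -1.    -0.001]]
square [ 0.2408  0.0254 -0.409 ]
bar [-0.0003  0.0211 -0.0025]
round [ 0.1311  0.0234 -0.1687]
```

View pics/s4.png

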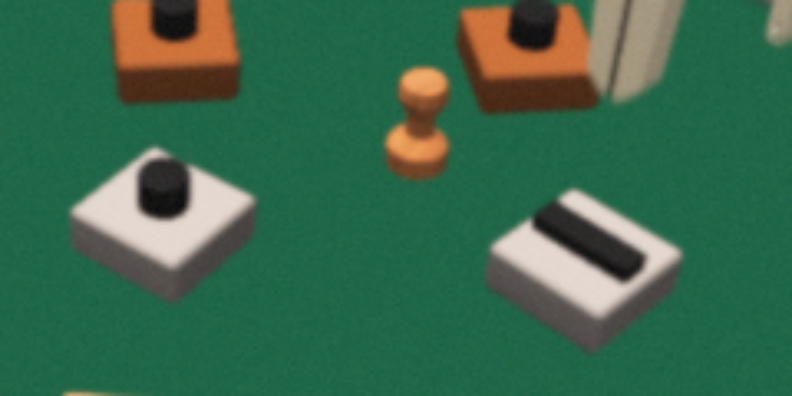

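The bar key is down at crop (588,242), its box has not moved, and the round key is still up at (163,187). Now the round key.

>>> carry_out --increments '[{"linear": [0.033, 0, -0.042], "yaw": 0}, {"linear": [0.066, 0, -0.084], "yaw": 0}, {"linear": [0.099, 0, -0.126], "yaw": 0}, {"linear": [0.125, 0, -0.16], "yaw": 0}, {"linear": [0.131, 0, -0.1685], "yaw": 0}]'

```text
t: 12.38
tool_pos: [0.5747, 0.0159, 0.1506]
orientation: [-1.544, 0.323, -0.362]
force: [0.1, -0.3, 0.0]
opening: 0.0003
```

```bash
python3 look.py w4
```

```text
12.375 [0.5747 0.0159 0.1506] [ 0.13 -0.33  0.01] 0.00033782790927744974
[[ 0.906  0.024  0.423]
 [-0.423 -0.006  0.906]
 [ 0.024 -1.     0.005]]
square [ 0.1063  0.0319 -0.2405]
bar [-0.1361  0.0282  0.1652]
round [-0.0041  0.0305 -0.0005]
square [ 30.7 364.5]
bar [561.7  47.2]
round [311.4 239.4]
```

View pics/w4.png

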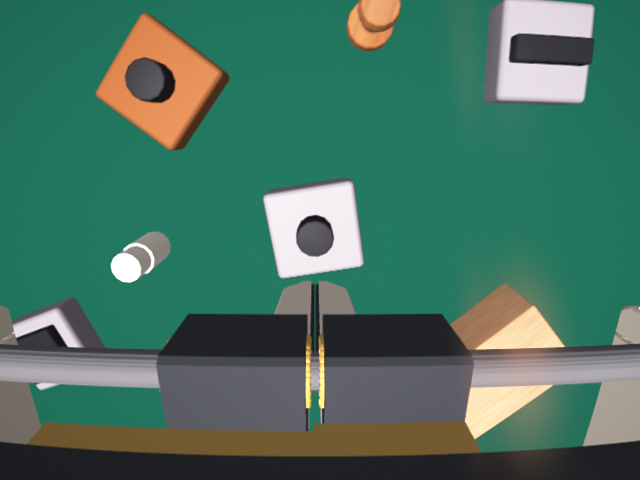

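The round key top is at (315,238), against (311,239) predicted, so the key lies about 2 mm further along tool z; I'll correct for most of that while lowering.

>>> carry_out --increments '[{"linear": [-0.004, 0.02, 0.001], "yaw": 0}, {"linear": [-0.005, 0.045, 0.001], "yaw": 0}, {"linear": [-0.005, 0.065, 0.001], "yaw": 0}, {"linear": [-0.005, 0.067, 0.001], "yaw": 0}, {"linear": [-0.005, 0.067, 0.001], "yaw": 0}]'

```text
t: 13.05
tool_pos: [0.5721, 0.0193, 0.0834]
orientation: [-1.544, 0.323, -0.36]
force: [0.5, -0.7, 0.1]
opening: 0.0005
```

```bash
python3 look.py w5;python3 - <<'E'
from plant import robot
import cv2
cv2.imwrite('pics/s5.png',cv2.resize(robot.read_camera('scene')[190:310,270:390],None,fx=4.5,fy=4.5))
E
```

```text
13.05 [0.5721 0.0193 0.0834] [ 0.47 -0.67  0.11] 0.00045425170949789286
[[ 0.906  0.023  0.422]
 [-0.422 -0.005  0.907]
 [ 0.023 -1.     0.005]]
square [ 0.1114 -0.0352 -0.2423]
bar [-0.1305 -0.0389  0.1637]
round [ 0.0013 -0.0366 -0.0022]
square [-30.8 422. ]
bar [637.5  31.1]
round [307.4 280.1]
```

View pics/w5.png

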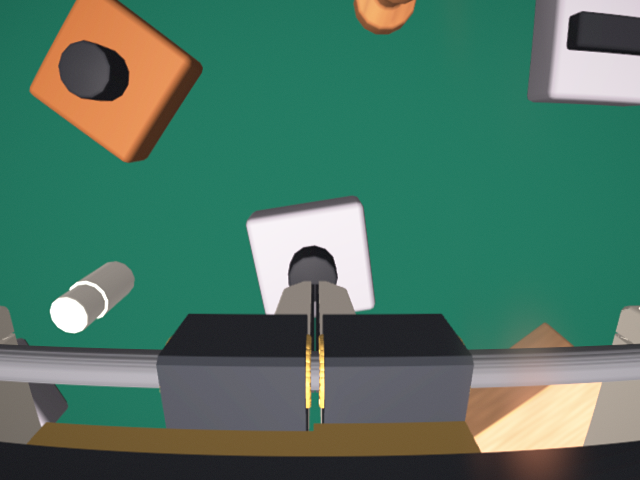

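View pics/s5.png

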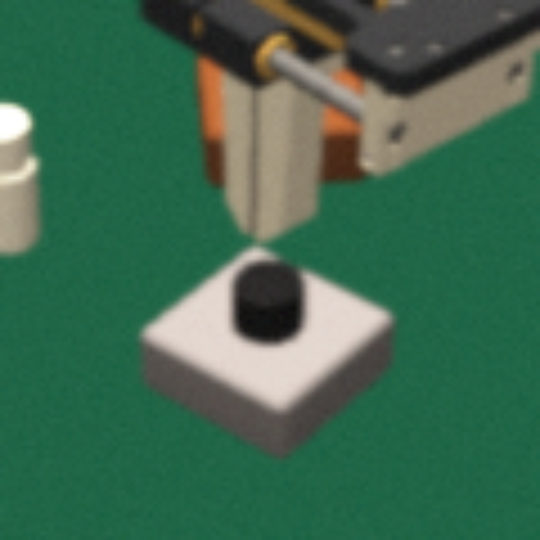

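The wrist view shows the round key centred at u≈313 and the finger seam at 315, so they are aligned. Pressing, with the slight tilt compensated.

>>> carry_out --increments '[{"linear": [-0.0002, 0.008, 0], "yaw": 0}, {"linear": [-0.0004, 0.016, 0], "yaw": 0}, {"linear": [-0.0005, 0.022, 0], "yaw": 0}, {"linear": [-0.0006, 0.025, 0], "yaw": 0}, {"linear": [-0.0006, 0.026, 0], "yaw": 0}]'

```text
t: 13.78
tool_pos: [0.5728, 0.019, 0.058]
orientation: [-1.544, 0.322, -0.362]
force: [-0.7, 0.2, 0.2]
opening: 0.0001
```

>>> carry_out --increments '[{"linear": [0, 0.001, 0], "yaw": 0}, {"linear": [0, 0.0025, 0], "yaw": 0}, {"linear": [-0.0001, 0.004, 0], "yaw": 0}, {"linear": [-0.0001, 0.0055, 0], "yaw": 0}, {"linear": [-0.0002, 0.007, 0], "yaw": 0}]'

```text
t: 14.4
tool_pos: [0.5729, 0.0191, 0.051]
orientation: [-1.544, 0.322, -0.362]
force: [-1.1, 0.3, 2.2]
opening: 0.0004
```

```bash
python3 f.py
```

```text
14.55 [0.5729 0.0191 0.051 ] [[-1.13, 0.29, 2.16], [0.33, 0.24, 1.69], [-0.62, -0.02, 1.92], [-0.6, 0.44, 1.76]] [-0.5   0.24  1.88]
```

>>> carry_out --increments '[{"linear": [0, 0.0015, 0], "yaw": 0}, {"linear": [0, 0.003, 0], "yaw": 0}, {"linear": [0, 0.0045, 0], "yaw": 0}, {"linear": [-0.0001, 0.0055, 0], "yaw": 0}, {"linear": [-0.0001, 0.0055, 0], "yaw": 0}]'

```text
t: 15.22
tool_pos: [0.5729, 0.0191, 0.0456]
orientation: [-1.544, 0.322, -0.362]
force: [-1.8, 0.3, 4.0]
opening: 0.0005
```

```bash
python3 f.py
```

```text
15.375 [0.573  0.0191 0.0457] [[-1.84, 0.28, 3.95], [-1.79, 0.54, 4.42], [-2.19, -0.21, 4.04], [-1.19, 0.14, 4.12]] [-1.75  0.19  4.13]
```

>>> carry_out --increments '[{"linear": [0, 0.0005, 0], "yaw": 0}, {"linear": [0, 0.001, 0], "yaw": 0}, {"linear": [0, 0.0011, 0], "yaw": 0}, {"linear": [0, 0.0011, 0], "yaw": 0}]'

```text
t: 15.92
tool_pos: [0.573, 0.019, 0.0447]
orientation: [-1.544, 0.322, -0.362]
force: [-3.6, -0.8, 5.9]
opening: 0.0006
```

```bash
python3 f.py
```

```text
16.075 [0.573  0.0191 0.0447] [[-3.6, -0.75, 5.89], [-3.63, -0.31, 5.51], [-2.73, -0.46, 5.98], [-2.84, 0.28, 6.06]] [-3.2  -0.31  5.86]
```

Measured 5.9 N, so the round key is at its stop. Lifting.

>>> carry_out --increments '[{"linear": [0, -0.004, 0], "yaw": 0}, {"linear": [0.0002, -0.012, 0], "yaw": 0}, {"linear": [0.0007, -0.03, 0], "yaw": 0}, {"linear": [0.0014, -0.06, 0], "yaw": 0}, {"linear": [0.002, -0.11, 0], "yaw": 0}]'

```text
t: 16.75
tool_pos: [0.5708, 0.0189, 0.155]
orientation: [-1.544, 0.324, -0.36]
force: [-0.1, 0.6, -0.1]
opening: 0.0004
```

>>> carry_out --increments '[{"linear": [0, -0.05, 0], "yaw": 0}, {"linear": [0, -0.1, 0], "yaw": 0}, {"linear": [0, -0.1, 0], "yaw": 0}]'

```text
t: 17.12
tool_pos: [0.5714, 0.0194, 0.2623]
orientation: [-1.542, 0.316, -0.368]
force: [-0.2, 0.4, -0.3]
opening: 0.0007
```

```bash
python3 look.py;  python3 - <<'E'
from plant import robot
import cv2,numpy as np
a=robot.read_camera('scene');b=cv2.imread('pics/scene0.png')
cv2.imwrite('pics/s6.png',cv2.resize(np.vstack([b[190:310,150:510],a[190:310,150:510]]),None,fx=2.2,fy=2.2))
E
```

```text
17.125 [0.5714 0.0194 0.2623] [-0.22  0.37 -0.33] 0.0006754023930328709
[[ 0.906  0.033  0.422]
 [-0.422 -0.006  0.906]
 [ 0.032 -0.999  0.008]]
square [ 0.1068  0.1438 -0.2434]
bar [-0.1353  0.1394  0.1626]
round [-0.0034  0.1422 -0.0033]
```

View pics/s6.png

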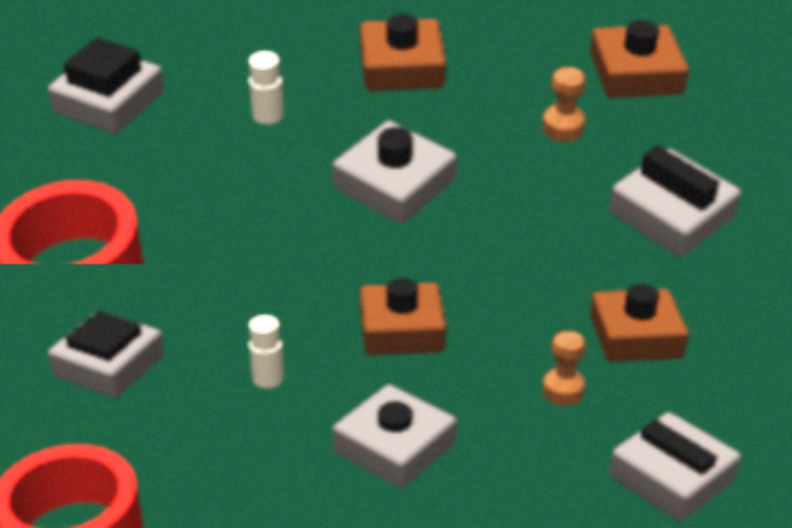

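In the before/after pair, all three black keys are down, the boxes are in the same pixels, and the bystanders and brown switches are unchanged. Handing in.

```bash
python3 -c "
from plant import robot
print(robot.close_job())"
```

```text
the job is handed in; nothing more can be done
None
```

I pressed the three grey switches in the order asked: square key, then bar, then round. The job is handed in at about 17 s of the 48 s allowed.

- **Keys:** each was pressed slowly with closed fingers to its stop. The mean downward forces were 5.8, 6.0 and 5.9 N, at the expected depth with the tool centre 44.6–44.7 mm above the bench.
- **Scene:** the last before-and-after picture shows all three keys down. None of the boxes has visibly moved. The stamp, glue stick, tape and brown switches look unchanged too; the parcel was outside that crop, and the arm never went near it.
- **What disagreed:** sideways forces of about 2–3 N showed while pressing, but no box moved in the pictures. The tool also drifted about 1–2° off vertical during the long moves, and I allowed for this in the bar and round presses. My first two move calls were refused for a missing yaw value, and nothing moved.

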